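Post the empty jam jar into the buffet's flap bin

TASK

Drop the small empty jam jar that stands on the ledge of the table-top bin into the bin: with one finger push the self-closing flap open and hold it, and while that finger holds it push the jar gently off the ledge into the mouth with the other finger, then draw back so that the flap falls shut. Do not grip or lift the jar and do not shove the flap open with it; leave the salt shaker and egg cup on the ledge, and everything else on the table, where they are.

Things in the scene. Friction and masses are not known exactly. Their poses are not given: they have to be found in the camera images.
- bin: Table-top bin, brown wood, 300 wide (y), 270 deep (x), fixed. Origin on the table at mid-width, below the ledge's inner edge. x points from the ledge to the bin's back (the way to push), z up. The mouth behind the ledge is 292 mm wide, covered by the flap; hollow below, floor 6 mm up, back wall at x = 165. Flat roof 175 mm up, from x = 80 to 170. Side cheeks beside the flap.
- flap (a joint): Flap turn, rad: 0 shut, grows as its free edge swings down and in, stop at 1.02. A flat 3 mm aluminium sheet, 286 wide, 86 long; shut, it slopes 30 degrees down from the hinge to the ledge. A spring shuts it. A fingertip 8 mm above ledge height moved in the bin's +x wedges it open with 1 to 8 N: finger's front face at bin x = 50 mm gives about 0.4 rad, 62 mm 0.64 (enough for the jar), 72 mm 0.9.
- ledge (a point): Middle of the ledge's inner edge, on its top: in the bin's frame x = 0, y = 0, z = 125 mm. The ledge is a flat dark wood shelf without a rim, from x = -100 to x = 0 over the full width, solid underneath down to the table.
- flap_hinge (a point): Middle of the flap's hinge line: in the bin's frame x = 78, y = 0, z = 170 mm; the line runs along the bin's y. Does not move on the bin.
- flap_lip (a point): Middle of the flap's free lower edge; shut, in the bin's frame at x = 3.5, z = 127 mm.
- jar: The empty jam jar: squat round clear glass jar with flat brass-coloured screw lid, 40 mm diameter, 42 mm high, about 70 g, standing on the ledge with its centre 34 to 48 mm in front of the inner edge, in one of three places (left, middle, right, about 85 mm apart). Origin at the centre of its underside, z up its axis.
- jar_center (a point): Centre of the jam jar, 21 mm above its underside.
- shaker: Salt shaker, to stay: slender white ceramic with a domed steel cap, 34 mm diameter, 59 mm high, in another of the three places on the ledge. Origin at the centre of its underside, z up.
- eggcup: White ceramic egg cup, to stay: waisted stem and wider bowl, 44 mm diameter at the rim, 48 mm high, in the third place on the ledge. Origin at the centre of its underside, z up.
- mug: White mug, 76 mm diameter, 85 mm high, on the table to the left of the bin. Origin at the centre of its underside.
- bowl: Blue bowl, 120 mm diameter, 50 mm high, on the table to the right of the bin. Origin at the centre of its underside.
- honey: Large amber honey jar, 60 mm diameter, 90 mm high, on the table at the back right. Origin at the centre of its underside.
- spoon: Steel spoon lying on the table at the front right. Origin under its middle.

How it is judged:
By the outcome, as a careful person would: the job done as asked, in the order asked, and still so for the second after the job is handed in, with the robot touching nothing.
It also fails if it takes over 35 s, if anything falls off the work surface, if the arm or the gripper's body presses on something with over 40 N, if the wrist force passes 120 N, or if a joint passes its speed limit or range.

ROBOT

A 6-joint arm with a two-finger parallel gripper is mounted at the origin on the work surface. World frame = base frame: x ahead of the robot, y to its left, z up, the work surface at z = 0. Lengths are in m, angles in degrees, forces in N, time in s.
With the tool pointing down it reaches from about 0.4 to 0.825 m from the base axis. Payload 7 kg.
Tool frame: the origin (TCP) lies at the very end of the fingers, on their centre line; the grasp point (between the pads) lies 19 mm behind it; z points along the fingers, y is the direction in which the jaws open and shut (so a half turn about z gives the same grasp; the last joint's range is limited). The gripper opens to 88 mm and grips with 3 to 60 N. Pads are 19 mm wide; open, the fingers measure 130 mm over their backs; the gripper's body (78 mm by 193 mm) begins 47 mm behind the grasp point.
Start: joints at [-60.499, 20.546, 0.682, 0, -70.136, -16.507], TCP at [0.152, -0.658, 0.227] pointing down, gripper open.
Joint ranges: [-176.03, 176.03], [-82.01, 121.73], [-58.28, 71.71], [-173.87, 95.51], [-174.79, -0.11], [-173.66, 173.66]. Speed limits (degrees/s): [136.94, 136.94, 172.46, 180, 180, 180].

INTERFACE

Orientations are given as [roll, pitch, yaw] about the fixed x, y, z axes, in that order (R = Rz(yaw) Ry(pitch) Rx(roll)).
In Python, from plant import ctrl gives the robot as it stands.
- The arm moves only by the tool move_arm, never from a script. Its argument "increments" is a list of rows, each a list of 2 entries, a list of its own where there are three numbers: the shift along the world's x, y, z in mm, then the turn about the world's z in rad. A call has exactly 8 rows; each row shifts and turns the pose as measured when the row begins; what a row does not reach is not made up. A row lasts 1/10 s, in which the tool goes at most 50 mm and 8.59 degrees, less where a joint would pass 70% of its speed; a pose out of reach is approached as far as the arm can. A call with a gripper value outside its range is refused whole. "jaw" is the gripper command: -1 is shut, 1 is fully open, values between are in proportion, set as the call begins (left out, the last holds). The fingers move at their own pace and stop on an object; the grip force is fixed at half the most. Time passes only in rows, so rows that do not move let the fingers close, or fill a call up. It gives the time, the measured TCP pose, the force and the opening at its end, in the units of the state.
- ctrl.get_obs(): the state, without advancing time (a new reading comes with each control period).
- ctrl.snapshot(name): name is "scene" or "top" or "wrist"; returns a dict with "color" (420x560x3 uint8, red, green, blue), "fx", "fy", "cx", "cy" (pixels), "R" (3x3) and "t" (3): a world point X has camera coordinates R X + t. Camera axes: x right, y down, z forward; pixel columns grow to the right and rows downward; lengths in m; the calibration is good to about 2 mm. A picture is of the moment at which its call begins. There is no depth.
- ctrl.close_job(): hands the job in, once; it reports no verdict.
The state is a dict: "clock": time; "joint_pos": joint angles; "qvel": joint speeds; "tau": joint torques, N m; "tool_pos": TCP position; "orientation": TCP orientation; "force": force on the tool from outside, world axes, zero at the start; "moment": the same for the moment, N m; "opening": finger opening in m.
Only numpy, scipy, OpenCV 4.12 (cv2) and the standard library are available. Lean on these libraries where they do the work, as an engineer would, in place of code of your own. Each camera call takes 0.05 s, during which the arm holds its last target.

## Working session

There is one attempt and no reset: what is moved stays moved. The work goes in short steps, Python scripts to look and compute and a tool call to move; the robot and the scene stay as the last step left them, time stands still between calls to the robot, and variables do not carry over. Pictures are saved under pics/ and viewed, and the job is handed in when it is done.

Besides the shell and the picture viewer there is one more tool, called after "Emit:" as name(argument=value, ...), one argument or row to a line, values as JSON. move_arm: Moves the arm, as the interface text tells. Its arguments: {"type":"object","properties":{"increments":{"type":"array","items":{"type":"array"}},"jaw":{"type":"number"}},"required":["increments"]}

```bash
mkdir -p pics; ls; python3 - <<'E'
from plant import ctrl
import cv2
o=ctrl.get_obs(); print(o)
for n in ("scene","top"):
    s=ctrl.snapshot(n); cv2.imwrite(f"pics/{n}0.png",s["color"][:,:,::-1]); print(n,s["fx"],s["cx"],s["cy"],s["R"],s["t"])
E
```

```text
pics
{'clock': 0.0, 'joint_pos': array([-6.04977543e+01,  2.05905191e+01,  6.33258651e-01, -2.24792319e-02,
       -7.01365783e+01, -1.65070009e+01]), 'qvel': array([ 0.11058597, -0.08904521, -0.02186344,  0.10045015, -0.10072151,
       -0.02605934]), 'tau': array([-2.16271983e-04, -5.82713413e+01,  2.93057799e+01,  6.99729100e+00,
        6.75010946e-03, -1.94868935e-04]), 'tool_pos': array([ 0.15165814, -0.65722215,  0.22562171]), 'orientation': array([ 1.79904024e+02, -6.40456406e-03, -1.67012405e+02]), 'force': array([-0.17085057, -0.55450776,  0.42887351]), 'moment': array([ 0.01855978,  0.06969455, -0.02150736]), 'opening': 0.0877835266653857}
scene 485.6250596661542 272.86766487494305 208.81847995782886 [[ 0.16353501  0.98653634 -0.00153097]
 [ 0.55500947 -0.09328493 -0.82659688]
 [-0.81561069  0.13432782 -0.56279236]] [-0.0644104  -0.13855251  1.6572966 ]
top 531.3008383484951 274.70728486143264 205.63550585782994 [[ 0.00193279 -0.99997813 -0.00632451]
 [-0.99651239 -0.00139841 -0.08343324]
 [ 0.08342257  0.00646371 -0.9964933 ]] [-0.00646695  0.49187612  1.56419764]
```

View pics/scene0.png

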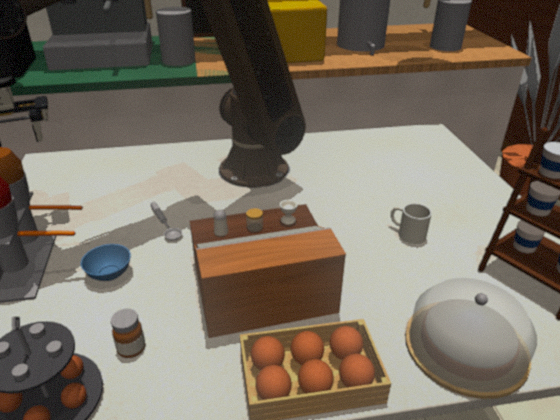

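View pics/top0.png

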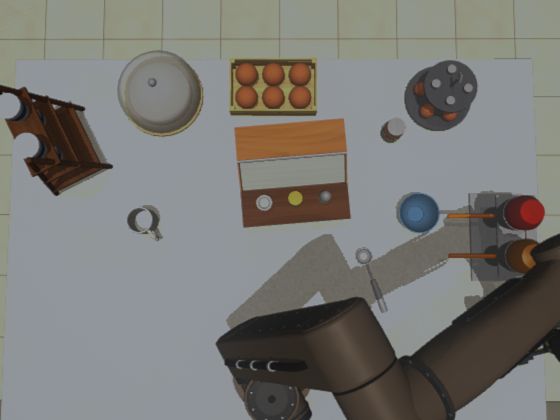

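The jar (yellow lid) is in the middle at about (295,198) in the top view. The egg cup is to the left (264,203) and the shaker to the right (325,197). The bin is slightly turned.

```bash
python3 - <<'E'
import cv2
a=cv2.imread("pics/top0.png")[110:235,225:360]; cv2.imwrite("pics/t0c.png",cv2.resize(a,None,fx=5,fy=4.75,interpolation=cv2.INTER_CUBIC)[:600])
a=cv2.imread("pics/scene0.png")[190:340,180:360]; cv2.imwrite("pics/s0c.png",cv2.resize(a,None,fx=4,fy=4,interpolation=cv2.INTER_CUBIC))
E
```

```text
(no output)
```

View pics/t0c.png

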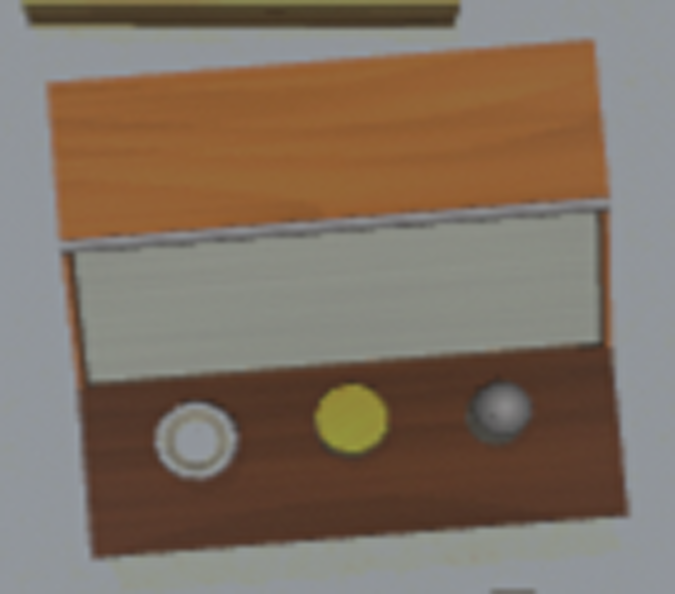

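View pics/s0c.png

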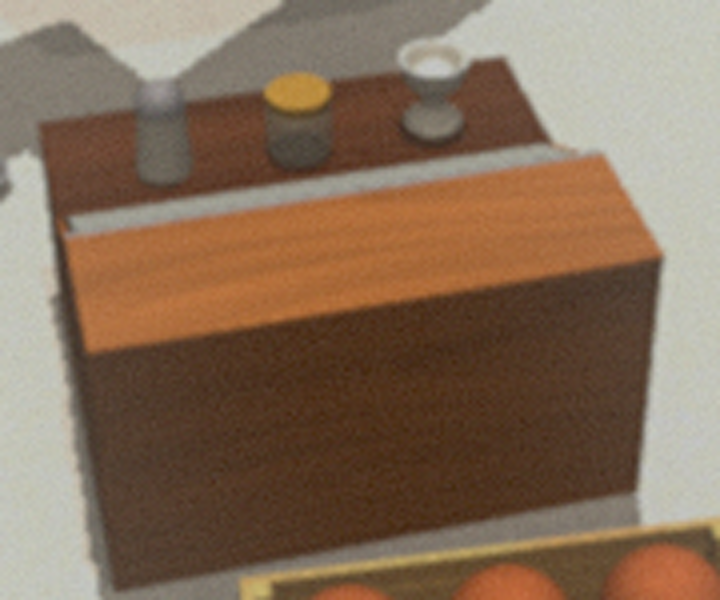

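```bash
cat > h.py <<'E'
import numpy as np
from plant import ctrl
from scipy.optimize import least_squares
def ray(s,u,v,z):
    R,t=s["R"],s["t"]; d=R.T@np.array([(u-s["cx"])/s["fx"],(v-s["cy"])/s["fy"],1]); c=-R.T@t
    return c+d*(z-c[2])/d[2]
def proj(s,X):
    p=np.asarray(X)@s["R"].T+s["t"]; return np.c_[s["fx"]*p[:,0]/p[:,2]+s["cx"], s["fy"]*p[:,1]/p[:,2]+s["cy"]]
def b2w(p,X):
    X=np.asarray(X,float); c,s=np.cos(p[2]),np.sin(p[2]); return X@np.array([[c,s,0],[-s,c,0],[0,0,1]])+[p[0],p[1],0]
def w2b(p,X):
    c,s=np.cos(p[2]),np.sin(p[2]); return (np.asarray(X,float)-[p[0],p[1],0])@np.array([[c,-s,0],[s,c,0],[0,0,1]])
E
python3 - <<'E'
from h import *
T=ctrl.snapshot("top"); S=ctrl.snapshot("scene")
tc=lambda u,v:(225+u/5-.4,110+v/4.75-.4)
sc=lambda u,v:(180+u/4-.4,190+v/4-.4)
M=[(-.1,.15,.125),(-.1,-.15,.125),(.17,.15,.175),(.17,-.15,.175)]
pt=np.array([tc(92,556),tc(628,516),tc(47,83),tc(595,40)])
ps=np.array([sc(502,57),sc(40,122),sc(662,257),sc(86,353)])
for use in ("t","s","ts"):
    def f(p):
        r=[]
        if "t" in use: r.append((proj(T,b2w(p,M))-pt).ravel())
        if "s" in use: r.append((proj(S,b2w(p,M))-ps).ravel())
        return np.concatenate(r)
    q=least_squares(f,[.6,0,0]); print(use,q.x,np.degrees(q.x[2]),q.fun.round(1))
p=q.x
np.save("bin.npy",p)
for n,a,z in (("jar",tc(352,419),.167),("egg",tc(196,440),.173),("shak",tc(500,411),.180)):
    X=ray(T,*a,z); print(n,X,w2b(p,X)*1000)
for n,a,z in (("jar",sc(298,96),.167),("egg",sc(433,56),.173)):
    X=ray(S,*a,z); print(n,X,w2b(p,X)*1000)
E
```

```text
t [ 0.5364763  -0.05882238  0.08276018] 4.741809302767638 [-0.3  0.   0.2 -0.3  0.   0.1  0.1  0.2]
s [ 0.53747684 -0.0603579   0.08152045] 4.670777666838461 [ 0.7 -0.2 -0.8  0.2  0.4 -0.3 -0.3 -0.1]
ts [ 0.53682403 -0.0597255   0.08204969] 4.701100905521444 [ 0.  -0.2  0.5 -0.4  0.4 -0.1  0.5  0.1  0.9 -0.3 -0.5  0.1  0.7 -0.5
  0.  -0.4]
jar [ 0.50097217 -0.06152475  0.167     ] [-35.87871193   1.14513074 167.        ]
egg [0.48829217 0.02279535 0.173     ] [-41.60536945  86.22079013 173.        ]
shak [ 0.50433595 -0.14054402  0.18      ] [-39.00247921 -77.88398548 180.        ]
jar [ 0.50794815 -0.06333072  0.167     ] [-29.07421636  -1.22649487 167.        ]
egg [0.48828395 0.02103397 0.173     ] [-41.7579244   84.46600139 173.        ]
```

```bash
cat >> h.py <<'E'
# A = leading finger (flap), B = jar finger; bin mm. given A front x, A centre y, theta(deg), w -> TCP
def plan(xf,ay,th,w,z):
    p=np.load("bin.npy"); t=np.radians(th); u=np.array([np.cos(t),-np.sin(t)])
    ext=10.5*np.cos(t)+9.5*np.sin(t)
    A=np.array([xf-ext,ay]); B=A-(w+21)*u; cor=B+10.5*u+9.5*np.array([np.sin(t),np.cos(t)])
    c=(A+B)/2
    W=b2w(p,[[c[0]/1e3,c[1]/1e3,z/1e3]])[0]*1e3
    yaw=np.degrees(p[2])-th+90
    o=ctrl.get_obs(); cur=o["tool_pos"]*1e3; dy=(yaw-o["orientation"][2]+90)%180-90
    print("A",A.round(1),"B",B.round(1),"Bcorner",cor.round(1),"| TCP",W.round(1),"delta mm",(W-cur).round(1),"turn deg %.2f rad %.3f"%(dy,np.radians(dy)))
def where():
    p=np.load("bin.npy"); o=ctrl.get_obs(); w=o["opening"]*1e3; c=w2b(p,[o["tool_pos"]])[0]*1e3
    th=(np.degrees(p[2])+90-o["orientation"][2]+90)%180-90; t=np.radians(th)
    u=np.array([np.cos(t),-np.sin(t)]); A=c[:2]+u*(w+21)/2; B=c[:2]-u*(w+21)/2
    ext=10.5*np.cos(t)+9.5*np.sin(t); cor=B+10.5*u+9.5*np.array([np.sin(t),np.cos(t)])
    print("t %.2f z %.1f th %.2f w %.1f A"%(o["clock"],c[2],th,w),A.round(1),"Afront %.1f"%(A[0]+ext),"Bcorner",cor.round(1),"F",o["force"].round(1),"rp",o["orientation"][:2].round(1))
E
python3 - <<'E'
from h import *
where(); plan(-4,-41,20,87.8,240)
E
```

```text
t 0.20 z 226.0 th 81.71 w 87.7 A [-425.  -617.9] Afront -414.1 Bcorner [-429.8 -519.4] F [-0.3  0.4 -0. ] rp [179.9  -0. ]
A [-17.1 -41. ] B [-119.4   -3.8] Bcorner [-106.2    1.5] | TCP [470.7 -87.6 240. ] delta mm [319.  569.8  14. ] turn deg 61.71 rad 1.077
```

Emit:
move_arm(
  increments=[
    [[20,35,3],0.067],
    [[20,35,3],0.067],
    [[20,35,3],0.067],
    [[20,35,3],0.067],
    [[20,35,2],0.067],
    [[20,35,0],0.067],
    [[20,35,0],0.067],
    [[20,35,0],0.067],
  ],
  jaw=1,
)

```text
clock: 1.0
tool_pos: [0.3123, -0.3698, 0.2365]
orientation: [179.7, -0.1, -135.6]
force: [1.3, -0.4, -0.5]
opening: 0.0878
```

```bash
python3 - <<'E'
from h import *
where(); plan(-4,-41,20,87.8,240)
E
```

```text
t 1.00 z 236.5 th 50.29 w 87.8 A [-214.4 -332.5] Afront -200.4 Bcorner [-269.9 -250.8] F [ 1.3 -0.4 -0.5] rp [ 1.797e+02 -1.000e-01]
A [-17.1 -41. ] B [-119.4   -3.8] Bcorner [-106.2    1.5] | TCP [470.7 -87.6 240. ] delta mm [158.3 282.2   3.5] turn deg 30.29 rad 0.529
```

Emit:
move_arm(
  increments=[
    [[22,40,1],0.08],
    [[22,40,1],0.08],
    [[22,40,1],0.08],
    [[22,40,1],0.08],
    [[22,40,0],0.08],
    [[22,40,0],0.08],
    [[22,38,0],0.05],
    [[4,4,0],0],
  ],
)

```text
clock: 1.8
tool_pos: [0.4751, -0.0719, 0.2423]
orientation: [180.0, 0.1, -103.6]
force: [-1.2, -0.1, -0.9]
opening: 0.0878
```

```bash
python3 - <<'E'
from h import *
import cv2
where(); plan(-4,-41,20,87.8,240)
for n in ("scene","top","wrist"):
    s=ctrl.snapshot(n); cv2.imwrite(f"pics/{n}1.png",s["color"][:,:,::-1])
a=cv2.imread("pics/scene1.png")[150:300,180:360]; cv2.imwrite("pics/s1c.png",cv2.resize(a,None,fx=4,fy=4,interpolation=cv2.INTER_CUBIC))
E
```

```text
t 1.80 z 242.3 th 18.29 w 87.8 A [-10.9 -24.1] Afront 2.0 Bcorner [-101.2   15.7] F [-1.2 -0.1 -0.9] rp [1.8e+02 1.0e-01]
A [-17.1 -41. ] B [-119.4   -3.8] Bcorner [-106.2    1.5] | TCP [470.7 -87.6 240. ] delta mm [ -4.4 -15.7  -2.3] turn deg -1.71 rad -0.030
```

View pics/s1c.png

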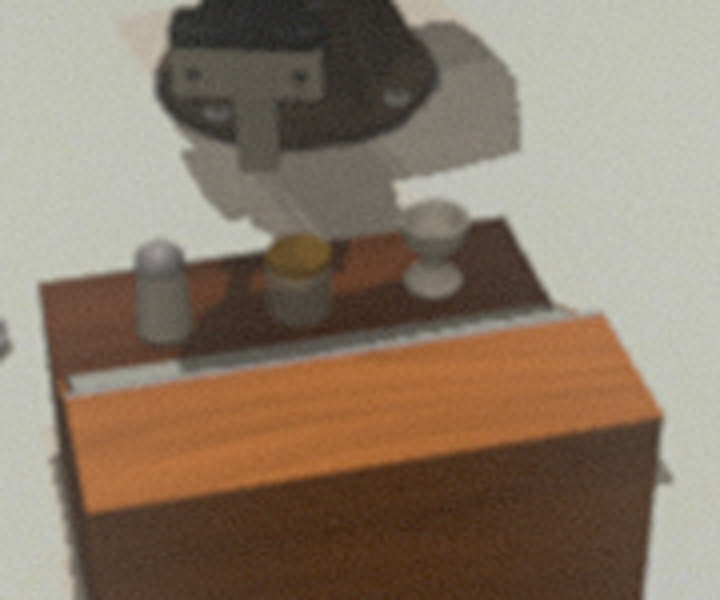

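View pics/wrist1.png

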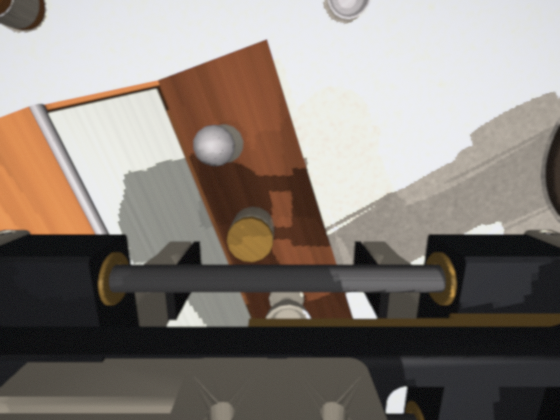

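View pics/top1.png

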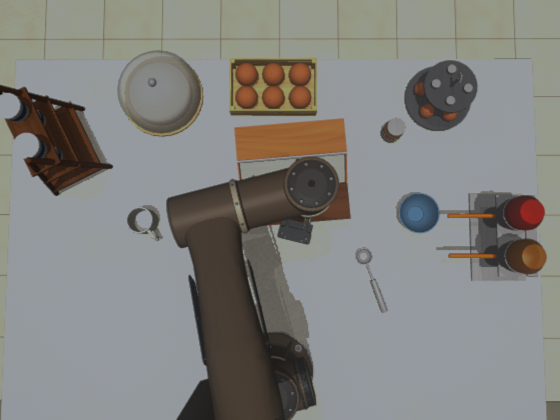

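The scene view shows all three objects unobscured, and the leading finger's stem above the ledge with its tip at crop (258,170). The wrist view shows the jar lid at (251,240) and the shaker cap at (215,145). I'll check the calibration by projecting the fingertip and triangulating the jar from the wrist view.

```bash
python3 - <<'E'
from h import *
import cv2
p=np.load("bin.npy")
s=ctrl.snapshot("scene"); where(); o=ctrl.get_obs()
t=np.radians(18.29);u=np.array([np.cos(t),-np.sin(t)]);v=np.array([np.sin(t),np.cos(t)])
A=np.array([-10.9,-24.1])
P=[np.r_[A+a*u+b*v,z]/1e3 for z in (242.3,) for a in(10.5,-10.5) for b in (9.5,-9.5)]
q=proj(s,b2w(p,P)); print(((q-[180,150])*4).round())
w=ctrl.snapshot("wrist"); 
for n,a,z in (("jar",(251,240),.167),("shaker",(215,145),.180)):
    X=ray(w,*a,z); print(n,(w2b(p,X)*1000).round(1))
# ledge front-right corner & roof/ledge check
print("ledge corner",(w2b(p,ray(w,267,41,.125))*1e3).round(1))
print("project jar lid scene:",((proj(s,b2w(p,[[-.036,0,.167],[-.036,0,.125]]))-[180,150])*4).round())
c=w["color"][30:340,90:370]; cv2.imwrite("pics/w1c.png",cv2.resize(c,None,fx=1.9,fy=1.9,interpolation=cv2.INTER_CUBIC)[:,:,::-1])
E
```

```text
t 2.00 z 242.1 th 18.62 w 87.5 A [-13.9 -28.1] Afront -0.9 Bcorner [-103.7   12.2] F [-0.4  0.   0.1] rp [179.9   0. ]
[[275. 178.]
 [241. 176.]
 [279. 158.]
 [245. 156.]]
jar [-39.3  -2.  167. ]
shaker [-42.2 -83.8 180. ]
ledge corner [-103.7 -150.6  125. ]
project jar lid scene: [[296. 248.]
 [298. 305.]]
```

View pics/w1c.png

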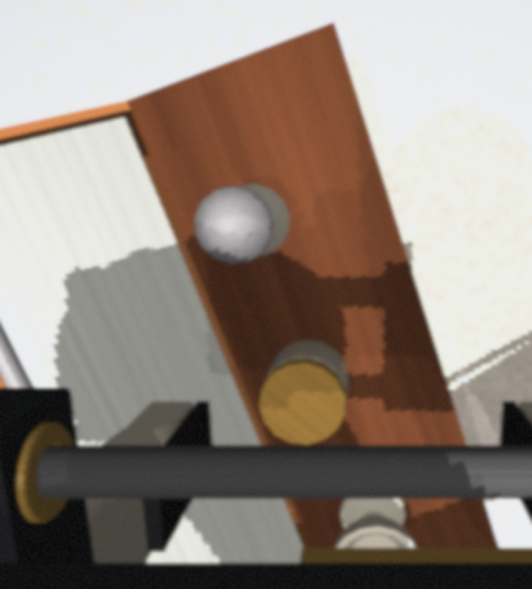

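```bash
python3 - <<'E'
from h import *
where(); plan(-5,-41,20,87.8,190)
E
```

```text
t 2.05 z 242.2 th 18.67 w 88.0 A [-13.8 -28.6] Afront -0.8 Bcorner [-104.1   12. ] F [-0.5 -0.3 -0.1] rp [179.9   0. ]
A [-18.1 -41. ] B [-120.4   -3.8] Bcorner [-107.2    1.5] | TCP [469.7 -87.7 190. ] delta mm [ -2.9 -11.5 -52.2] turn deg -1.33 rad -0.023
```

Emit:
move_arm(
  increments=[
    [[-2,-6,0],-0.012],
    [[-2,-5,0],-0.012],
    [[-1,-2,-10],0],
    [[0,-1,-15],0],
    [[0,0,-15],0],
    [[0,0,-8],0],
    [[0,0,0],0],
    [[0,0,0],0],
  ],
)

```text
clock: 2.85
tool_pos: [0.4637, -0.0973, 0.1913]
orientation: [180.0, 0.1, -106.1]
force: [0.0, 0.8, -0.2]
opening: 0.0878
```

```bash
python3 - <<'E'
from h import *
where(); plan(-5,-41,20,87.8,131)
E
```

```text
t 2.85 z 191.3 th 20.79 w 87.8 A [-25.1 -50.8] Afront -12.0 Bcorner [-113.6   -7. ] F [ 0.   0.8 -0.2] rp [1.8e+02 1.0e-01]
A [-18.1 -41. ] B [-120.4   -3.8] Bcorner [-107.2    1.5] | TCP [469.7 -87.7 131. ] delta mm [  6.    9.6 -60.3] turn deg 0.79 rad 0.014
```

Emit:
move_arm(
  increments=[
    [[6,9,0],0.01],
    [[0,0,0],0],
    [[0,0,0],0],
    [[0,0,0],0],
    [[0,0,0],0],
    [[0,0,0],0],
    [[0,0,0],0],
    [[0,0,0],0],
  ],
)

```text
clock: 3.65
tool_pos: [0.4713, -0.0875, 0.1933]
orientation: [-179.9, 0.1, -105.4]
force: [-0.2, 0.6, -0.8]
opening: 0.0875
```

```bash
python3 - <<'E'
from h import *
where(); plan(-5,-41,20,87.8,131)
E
```

```text
t 3.65 z 193.3 th 20.14 w 87.5 A [-16.6 -41. ] Afront -3.5 Bcorner [-105.4    1.7] F [-0.2  0.6 -0.8] rp [-1.799e+02  1.000e-01]
A [-18.1 -41. ] B [-120.4   -3.8] Bcorner [-107.2    1.5] | TCP [469.7 -87.7 131. ] delta mm [ -1.6  -0.2 -62.3] turn deg 0.14 rad 0.002
```

Emit:
move_arm(
  increments=[
    [[-1,0,-14],0],
    [[0,0,-14],0],
    [[0,0,-10],0],
    [[0,0,-6],0],
    [[0,0,0],0],
    [[0,0,-3],0],
    [[0,0,0],0],
    [[0,0,0],0],
  ],
)

```text
clock: 4.45
tool_pos: [0.4713, -0.0877, 0.1459]
orientation: [-179.7, 0.2, -105.4]
force: [-0.5, 0.3, 1.0]
opening: 0.0874
```

```bash
python3 - <<'E'
from h import *
import cv2
where(); plan(-5,-41,20,87.8,131)
s=ctrl.snapshot("scene"); cv2.imwrite("pics/s2c.png",cv2.resize(s["color"][150:300,180:360,::-1],None,fx=4,fy=4,interpolation=cv2.INTER_CUBIC))
where()
E
```

```text
t 4.45 z 145.9 th 20.14 w 87.4 A [-16.7 -41.1] Afront -3.5 Bcorner [-105.3    1.5] F [-0.5  0.3  1. ] rp [-179.7    0.2]
A [-18.1 -41. ] B [-120.4   -3.8] Bcorner [-107.2    1.5] | TCP [469.7 -87.7 131. ] delta mm [ -1.7  -0.  -14.9] turn deg 0.14 rad 0.002
t 4.50 z 145.9 th 20.14 w 87.7 A [-16.5 -41.1] Afront -3.4 Bcorner [-105.4    1.6] F [-0.1  0.5  0.7] rp [-179.7    0.2]
```

View pics/s2c.png

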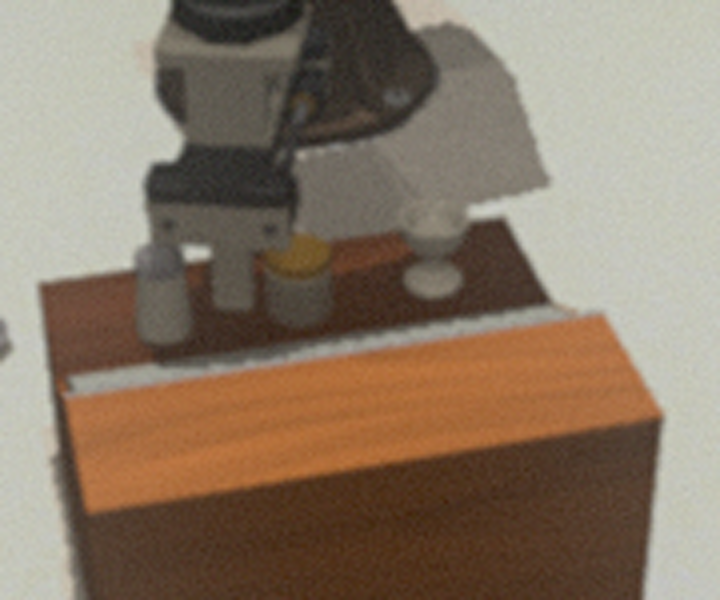

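```bash
python3 - <<'E'
from h import *
p=np.load("bin.npy"); s=ctrl.snapshot("scene")
for z in (146,160,190,212): print(z,((proj(s,b2w(p,[[-.005,-.041,z/1e3]]))-[180,150])*4).round())
E
```

```text
146 [[239. 317.]]
160 [[238. 297.]]
190 [[236. 254.]]
212 [[234. 222.]]
```

Emit:
move_arm(
  increments=[
    [[-1,0,-7],0],
    [[0,0,0],0],
    [[0,0,-6],0],
    [[0,0,0],0],
    [[0,0,0],0],
    [[0,0,0],0],
    [[0,0,0],0],
    [[0,0,0],0],
  ],
)

```text
clock: 5.35
tool_pos: [0.4704, -0.0876, 0.132]
orientation: [-179.7, 0.2, -105.4]
force: [0.3, 0.4, 0.1]
opening: 0.0873
```

```bash
python3 - <<'E'
from h import *
where(); plan(38,-44,23,87.8,131)
E
```

```text
t 5.35 z 132.0 th 20.13 w 87.3 A [-17.7 -41. ] Afront -4.5 Bcorner [-106.2    1.6] F [0.3 0.4 0.1] rp [-179.7    0.2]
A [ 24.6 -44. ] B [-75.5  -1.5] Bcorner [-62.2   3.2] | TCP [513.3 -84.5 131. ] delta mm [42.9  3.1 -1. ] turn deg -2.87 rad -0.050
```

Emit:
move_arm(
  increments=[
    [[6,0.5,0],0],
    [[6,0.5,0],0],
    [[6,0.5,0],0],
    [[6,0.5,0],0],
    [[5,0,0],-0.01],
    [[4,0,0],-0.01],
    [[0,0,0],-0.01],
    [[0,0,0],0],
  ],
)

```text
clock: 6.15
tool_pos: [0.5061, -0.0854, 0.1318]
orientation: [-179.8, 0.1, -107.3]
force: [-1.9, 0.5, 1.7]
opening: 0.0876
```

```bash
python3 - <<'E'
from h import *
where(); plan(40,-44,23,87.8,131)
E
```

```text
t 6.15 z 131.8 th 22.03 w 87.6 A [ 17.6 -43.5] Afront 30.9 Bcorner [-69.8   2.1] F [-1.9  0.5  1.7] rp [-1.798e+02  1.000e-01]
A [ 26.6 -44. ] B [-73.5  -1.5] Bcorner [-60.2   3.2] | TCP [515.3 -84.3 131. ] delta mm [ 9.3  1.1 -0.8] turn deg -0.97 rad -0.017
```

Emit:
move_arm(
  increments=[
    [[5,-1,0],-0.01],
    [[4,-1,0],-0.008],
    [[0,0,0],0],
    [[0,0,0],0],
    [[0,0,0],0],
    [[0,0,0],0],
    [[0,0,0],0],
    [[0,0,0],0],
  ],
)

```text
clock: 6.95
tool_pos: [0.5146, -0.0877, 0.1317]
orientation: [-179.8, 0.1, -108.5]
force: [-2.8, 0.7, 1.2]
opening: 0.0876
```

```bash
cat >> h.py <<'E'
def look(k):
    import cv2
    a=ctrl.snapshot("scene")["color"][170:270,210:330,::-1]; b=ctrl.snapshot("wrist")["color"][:,:,::-1]
    a=cv2.resize(a,(560,467),interpolation=cv2.INTER_CUBIC); cv2.imwrite(f"pics/L{k}.png",a); cv2.imwrite(f"pics/W{k}.png",b)
E
python3 - <<'E'
from h import *
where(); plan(48,-49,25,87.8,131)
look(3)
E
```

```text
t 6.95 z 131.7 th 23.16 w 87.6 A [ 25.5 -47.4] Afront 38.9 Bcorner [-61.   -0.1] F [-2.8  0.7  1.2] rp [-1.798e+02  1.000e-01]
A [ 34.5 -49. ] B [-64.1  -3. ] Bcorner [-50.6   1.2] | TCP [524.2 -86.9 131. ] delta mm [ 9.6  0.8 -0.7] turn deg -1.84 rad -0.032
```

View pics/L3.png

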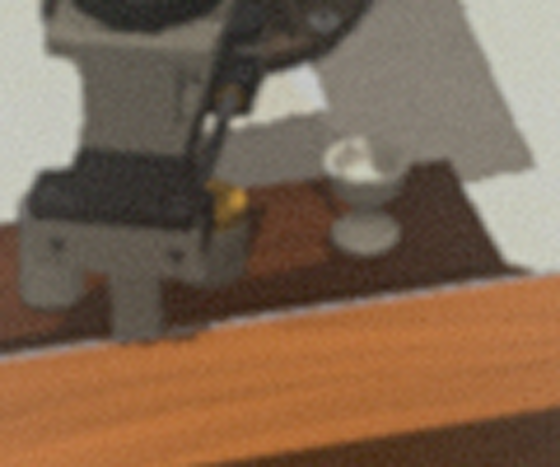

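View pics/W3.png

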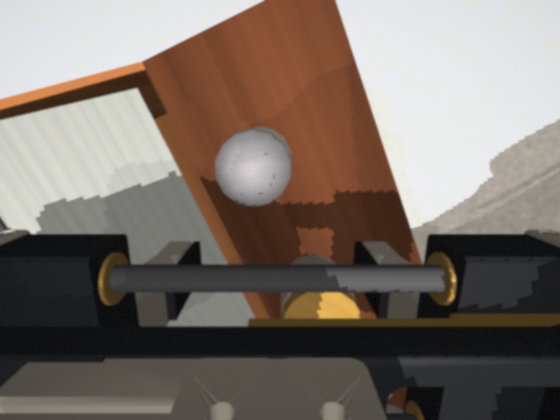

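Emit:
move_arm(
  increments=[
    [[2.5,0.2,0],0],
    [[2.5,0.2,0],0],
    [[2.5,0.2,0],0],
    [[2.5,0.2,0],0],
    [[2.5,0.2,0],0],
    [[2,0.2,0],0],
    [[0,0,0],0],
    [[0,0,0],0],
  ],
)

```text
clock: 7.85
tool_pos: [0.5274, -0.0872, 0.1302]
orientation: [179.8, -0.0, -108.5]
force: [-3.7, 0.2, 1.6]
opening: 0.0874
```

```bash
python3 - <<'E'
from h import *
where()
look(4)
E
```

```text
t 7.85 z 130.2 th 23.22 w 87.4 A [ 38.1 -47.9] Afront 51.5 Bcorner [-48.1  -0.6] F [-3.7  0.2  1.6] rp [179.8  -0. ]
```

View pics/L4.png

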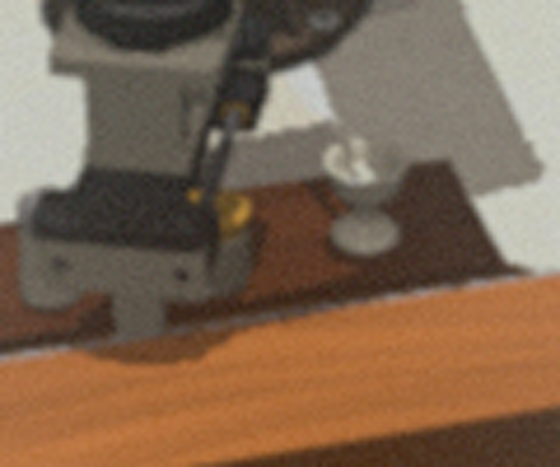

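View pics/W4.png

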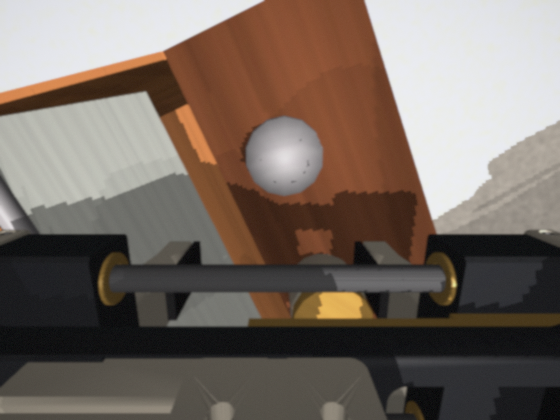

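Emit:
move_arm(
  increments=[
    [[2.5,0.2,0.5],0],
    [[2.5,0.2,0.5],0],
    [[2.5,0.2,0],0],
    [[2.5,0.2,0],0],
    [[2.5,0.2,0],0],
    [[2,0.2,0],0],
    [[0,0,0],0],
    [[0,0,0],0],
  ],
)

```text
clock: 8.75
tool_pos: [0.5381, -0.0863, 0.1293]
orientation: [179.3, -0.2, -108.6]
force: [-4.5, -0.3, 0.7]
opening: 0.0876
```

```bash
python3 - <<'E'
from h import *
where()
look(5)
plan(68,-49,26,79,132)
plan(68,-49,30,70,132)
E
```

```text
t 8.75 z 129.3 th 23.31 w 87.6 A [ 48.9 -48.1] Afront 62.3 Bcorner [-37.4  -0.5] F [-4.5 -0.3  0.7] rp [179.3  -0.2]
A [ 54.4 -49. ] B [-35.5  -5.2] Bcorner [-21.9  -1.2] | TCP [548.5 -85.9 132. ] delta mm [10.5  0.4  2.6] turn deg -2.69 rad -0.047
A [ 54.2 -49. ] B [-24.7  -3.5] Bcorner [-10.8  -0.5] | TCP [553.7 -84.7 132. ] delta mm [15.7  1.6  2.6] turn deg -6.69 rad -0.117
```

View pics/L5.png

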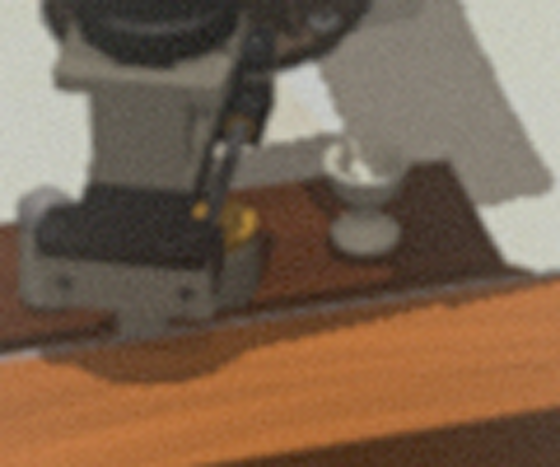

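View pics/W5.png

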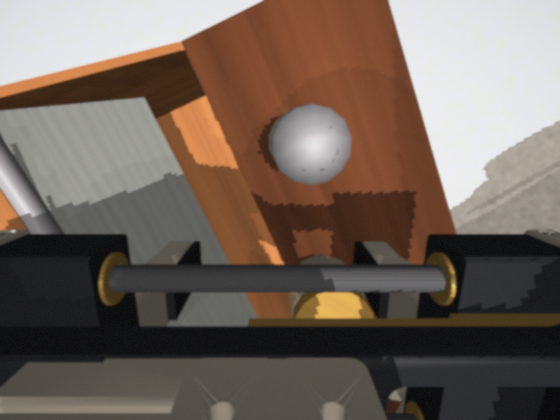

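Emit:
move_arm(
  increments=[
    [[2,0,1],-0.006],
    [[2,0,1],-0.006],
    [[2,0,0.5],-0.006],
    [[1.5,0,0.5],-0.006],
    [[1,0,0],-0.006],
    [[0,0,0],0],
    [[0,0,0],0],
    [[0,0,0],0],
  ],
  jaw=0.9,
)

```text
clock: 9.65
tool_pos: [0.5426, -0.0854, 0.1306]
orientation: [178.9, -0.3, -110.5]
force: [-5.1, 0.1, 0.8]
opening: 0.0834
```

```bash
python3 - <<'E'
from h import *
where()
look(6)
plan(68,-49,26,77,132)
E
```

```text
t 9.65 z 130.6 th 25.17 w 83.4 A [ 50.9 -48.3] Afront 64.4 Bcorner [-30.1   0.2] F [-5.1  0.1  0.8] rp [178.9  -0.3]
A [ 54.4 -49. ] B [-33.7  -6. ] Bcorner [-20.1  -2.1] | TCP [549.4 -86.3 132. ] delta mm [ 6.8 -0.8  1.4] turn deg -0.83 rad -0.015
```

View pics/L6.png

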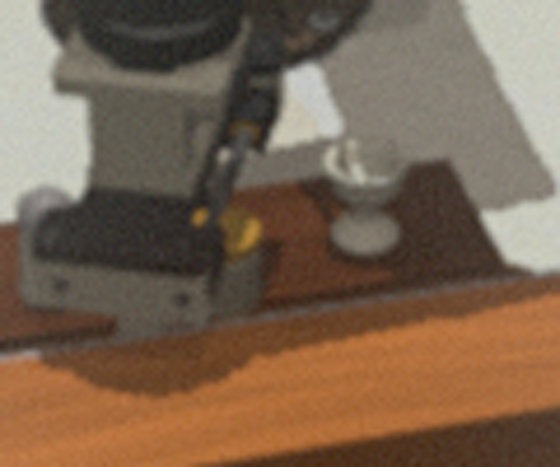

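View pics/W6.png

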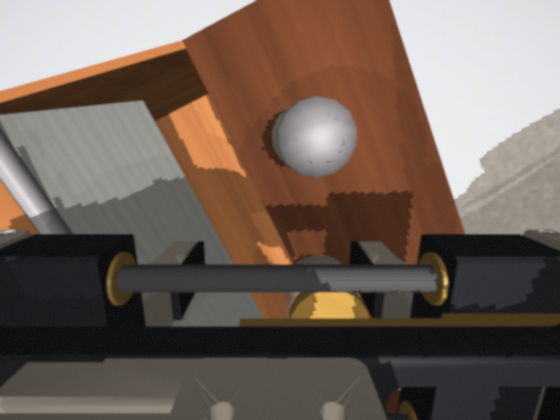

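Emit:
move_arm(
  increments=[
    [[2.5,0,1],-0.006],
    [[2.5,0,1],-0.006],
    [[2,0,0.5],-0.006],
    [[1,0,0],-0.006],
    [[0,0,0],0],
    [[0,0,0],0],
    [[0,0,0],0],
    [[0,0,0],0],
  ],
  jaw=0.75,
)

```text
clock: 10.55
tool_pos: [0.5471, -0.0852, 0.1317]
orientation: [178.5, -0.3, -112.0]
force: [-3.8, -0.5, -1.4]
opening: 0.0766
```

```bash
python3 - <<'E'
from h import *
where()
look(7)
E
```

```text
t 10.55 z 131.7 th 26.66 w 76.6 A [ 51.8 -48.1] Afront 65.4 Bcorner [-21.8  -0.5] F [-3.8 -0.5 -1.4] rp [178.5  -0.3]
```

View pics/L7.png

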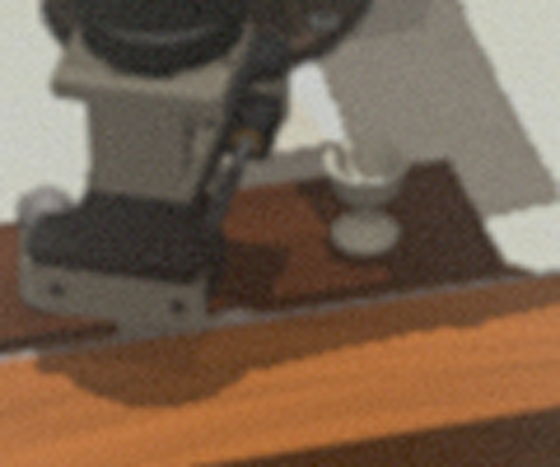

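View pics/W7.png

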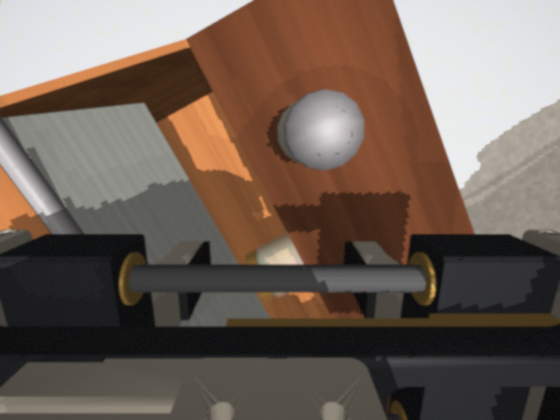

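The jar is off the ledge. In the wrist view something pale shows inside the mouth at (275,250), so I'm zooming in to check that it dropped freely.

```bash
python3 - <<'E'
from h import *
import cv2
b=ctrl.snapshot("wrist")["color"][190:325,180:360,::-1]
cv2.imwrite("pics/W8.png",cv2.resize(b,None,fx=4,fy=4,interpolation=cv2.INTER_CUBIC)); where()
E
```

```text
t 10.70 z 131.9 th 26.66 w 76.6 A [ 51.9 -48.2] Afront 65.6 Bcorner [-21.7  -0.6] F [-4.2  0.6  2.9] rp [178.5  -0.3]
```

View pics/W8.png

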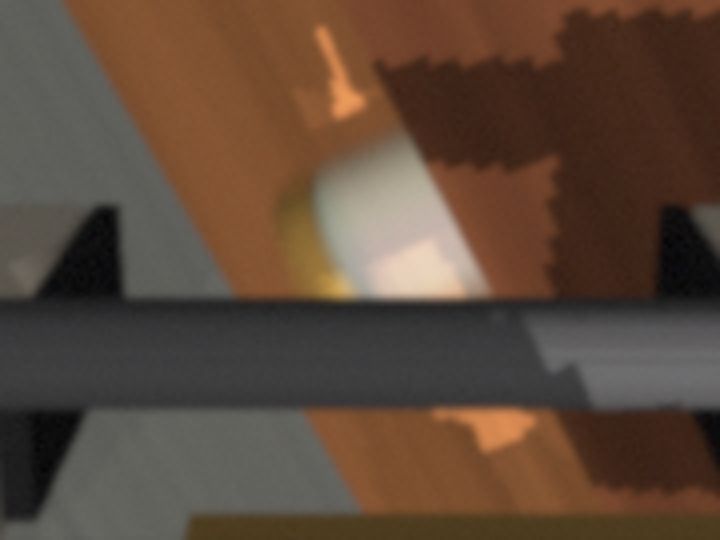

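```bash
python3 - <<'E'
from h import *
p=np.load("bin.npy"); w=ctrl.snapshot("wrist")
for z in (.027,.06,.1,.125): print(z,[(w2b(p,ray(w,*a,z))*1e3).round() for a in ((250,250),(281,223),(259,237))])
E
```

```text
0.027 [array([46., -4., 27.]), array([  7., -14.,  27.]), array([ 32., -12.,  27.])]
0.06 [array([ 38., -15.,  60.]), array([  4., -24.,  60.]), array([ 26., -21.,  60.])]
0.1 [array([ 28., -28., 100.]), array([  0., -35., 100.]), array([ 18., -33., 100.])]
0.125 [array([ 22., -36., 125.]), array([ -2., -43., 125.]), array([ 13., -41., 125.])]
```

Emit:
move_arm(
  increments=[
    [[-4,2,0.5],0],
    [[-6,3,0.5],0],
    [[-6,3,0],0],
    [[-6,3,0],0],
    [[-6,2,0],0],
    [[-6,0,0],0],
    [[0,0,0],0],
    [[0,0,0],0],
  ],
)

```text
clock: 11.55
tool_pos: [0.5141, -0.0707, 0.1355]
orientation: [179.0, -0.1, -111.9]
force: [-0.9, -0.4, 1.6]
opening: 0.0769
```

```bash
python3 - <<'E'
from h import *
where()
look(9)
E
```

```text
t 11.55 z 135.5 th 26.56 w 76.9 A [ 20.2 -31. ] Afront 33.8 Bcorner [-53.7  16.6] F [-0.9 -0.4  1.6] rp [ 1.79e+02 -1.00e-01]
```

View pics/W9.png

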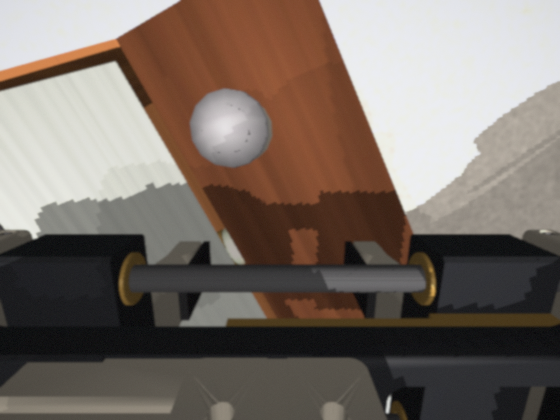

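Emit:
move_arm(
  increments=[
    [[-8,0,0],0],
    [[-10,0,0],0],
    [[-10,-1,0],0],
    [[-10,-1,0],0],
    [[-6,0,2],0],
    [[0,0,10],0],
    [[0,0,20],0],
    [[0,0,20],0],
  ],
)

```text
clock: 12.45
tool_pos: [0.4639, -0.0731, 0.1872]
orientation: [178.8, -0.2, -111.9]
force: [-0.5, -0.0, -0.9]
opening: 0.0764
```

```bash
python3 - <<'E'
from h import *
where()
look(10)
E
```

```text
t 12.45 z 187.2 th 26.61 w 76.4 A [-30.2 -29.2] Afront -16.6 Bcorner [-103.7   18.3] F [-0.5 -0.  -0.9] rp [178.8  -0.2]
```

View pics/L10.png

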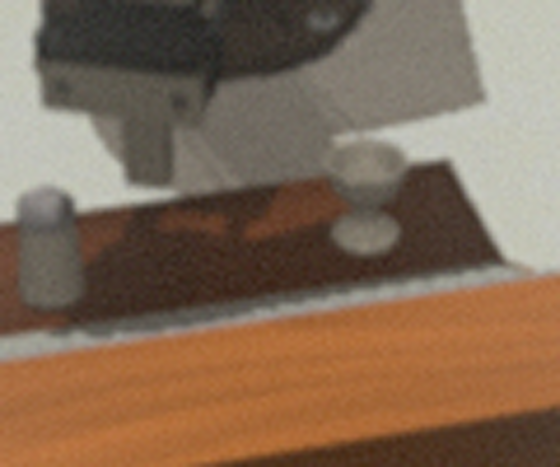

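The flap is shut, and the shaker and egg cup are both standing on the ledge. I'll back away so the top view is clear for a final check.

Emit:
move_arm(
  increments=[
    [[0,-5,20],0],
    [[0,-15,20],0],
    [[-5,-35,5],0],
    [[-10,-40,0],0],
    [[-12,-40,0],0],
    [[-15,-40,0],0],
    [[-15,-30,0],0],
    [[0,0,0],0],
  ],
)

```text
clock: 13.35
tool_pos: [0.4083, -0.2842, 0.2404]
orientation: [179.4, -0.0, -111.6]
force: [0.6, 0.5, 0.3]
opening: 0.0766
```

```bash
python3 - <<'E'
from h import *
import cv2
for n in ("scene","top"):
    s=ctrl.snapshot(n)["color"]; cv2.imwrite(f"pics/{n}F.png",s[:,:,::-1])
a=cv2.imread("pics/topF.png")[110:235,225:360]; b=cv2.imread("pics/top0.png")[110:235,225:360]
cv2.imwrite("pics/tFc.png",cv2.resize(np.hstack([b,a]),None,fx=2.9,fy=2.9,interpolation=cv2.INTER_CUBIC))
a=cv2.imread("pics/sceneF.png");b=cv2.imread("pics/scene0.png")
cv2.imwrite("pics/sFc.png",cv2.resize(np.vstack([b[185:265,180:330],a[185:265,180:330]]),None,fx=3.7,fy=3.7,interpolation=cv2.INTER_CUBIC))
where()
E
```

```text
t 13.45 z 240.4 th 26.20 w 76.6 A [-101.3 -232.9] Afront -87.7 Bcorner [-175.3 -185.9] F [-0.1  0.5 -0.4] rp [179.4   0. ]
```

View pics/tFc.png

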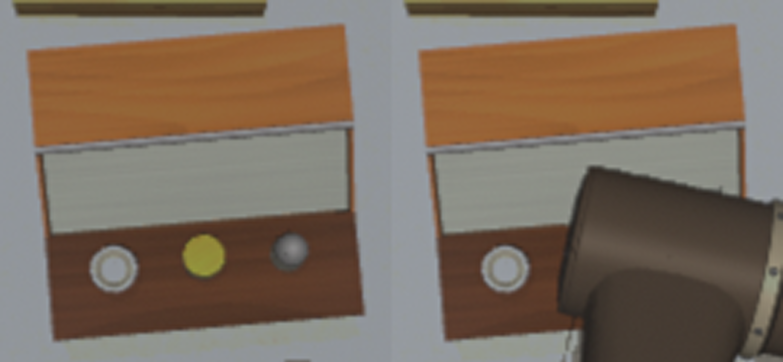

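View pics/sFc.png

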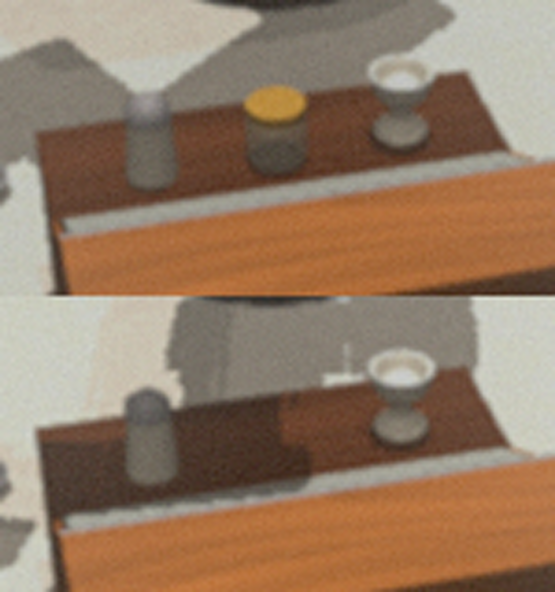

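View pics/topF.png

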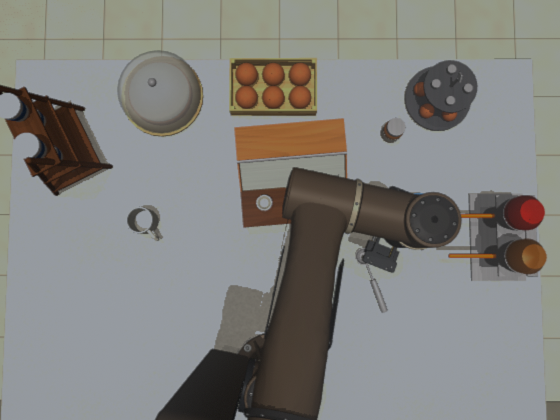

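The shaker and egg cup sit at the same pixels as at the start, the flap is shut, and the jar is gone from the ledge. The robot touches nothing, so I'm handing in.

```bash
python3 -c "
from plant import ctrl
print(ctrl.close_job())"
```

```text
the job is handed in; nothing more can be done
None
```

The jam jar is in the bin, and I handed the job in at about 13.5 s. The front finger wedged the flap open and held it. The rear finger then nudged the jar off the ledge, without gripping or lifting it, by moving the arm forward and closing the jaws a little. I then drew both fingers back.

**Checks that passed:**
- **Jar:** before I drew back, the wrist camera showed it lying on its side in the bin, at a size and position that fit the floor. It was too dim and blurred to measure exactly.
- **Flap and ledge:** the last pictures show the flap shut. The shaker and egg cup stand at the same pixels as at the start.
- **Rest of the table:** the mug and honey jar look unmoved from above. The arm partly hid the bowl and spoon in that picture, but it never came near them.
- **Forces:** the readings I took during the push stayed around 5 N.

**Not ideal:**
- **Flap opening at first contact:** the jaws cannot open wide enough to hold the flap fully open before touching the jar. By calculation the flap was about 0.3 rad open when the finger first touched the jar. It was about 0.65 to 0.7 rad open by the time the jar went over the edge, so the flap stayed well clear of the jar.
- **Tool tilt:** the tool tilted by up to 1.5 degrees during the push, with no visible effect.
- **Jar position:** two of the early position estimates for the jar disagreed by about 7 mm in x. I used the top-camera value, which the wrist view later supported.

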